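# Proof-load a turned wooden bead in a spring tester

## Robot

A 6-joint arm with a two-finger parallel gripper is mounted at the origin on the work surface. World frame = base frame: x ahead of the robot, y to its left, z up, the work surface at z = 0. Lengths are in mm, angles in rad, forces in N, time in s.
With the tool pointing down it reaches from about 350 to 875 mm from the base axis. Payload 4.2 kg.
Tool frame: the origin (TCP) lies midway between the tips of the shut fingers; the grasp point (between the pads) lies 19 mm behind it (arm.tcp_to_grasp is the distance from the TCP to the grasp point, in mm); z points along the fingers, y is the line along which they close (so a half turn about z gives the same grasp; the last joint's range is limited). The gripper opens to 85 mm and grips with 20 to 120 N. Pads are 22 mm wide; open, the fingers measure 114 mm over their backs; the gripper's body (76 mm by 85 mm) begins 54 mm behind the grasp point. The pads swing forward as they close: fully open they stand 13 mm farther back than shut.
Start: joints at [0.259, 0.385, 0.008, 0, -1.194, -0.259], TCP at [624.979, 0.025, 231.312] pointing down, gripper open.
Joint ranges: [-3.14, 3.14], [-1.21, 2.06], [-1.07, 1.41], [-3.16, 2.05], [-2.99, -0.16], [-3.1, 3.1]. Speed limits (rad/s): [2.79, 2.79, 3.14, 3.14, 3.14, 3.14].

## Interface

Orientations are given as a unit quaternion [x, y, z, w].
In Python, from bench import arm, imaging, job, models gives the robot as it stands.
- The arm moves only by the tool arm_command, never from a script. Its argument "rows" is a list of rows, each an object with "grip": the opening, from 0 (shut) to 1 (fully open); "linear": the shift along the tool's x, y, z in mm, a list of three; "rot": the turn, a rotation vector about the tool's x, y, z in rad, a list of three. In form: [{"grip": grip, "linear": [tx, ty, tz], "rot": [rx, ry, rz]}, ...]. A call has 1 to 10 rows; each row is the pose to reach, as a shift and turn from the pose commanded when the call began, along the tool's axes at that moment; what a row does not reach only later rows make up. A row lasts 1/8 s, in which the tool goes at most 62.5 mm and 10.7 degrees, less where a joint would pass 70% of its speed; a pose out of reach is approached as far as the arm can. A call with a gripper value outside its range is refused whole. The fingers move at their own pace and stop on an object; the grip force is fixed at half the most. Time passes only in rows, so rows that repeat a pose let the fingers close. It gives the time, the measured TCP pose, the force, the opening and the grip force at its end, in the units of the state.
- arm.read_state(): the state, without advancing time (a new reading comes with each control period).
- imaging.get_image(name): name is "scene" or "side" or "wrist"; returns a dict with "frame" (384x512x3 uint8, red, green, blue), "fx", "fy", "cx", "cy" (pixels), "extrinsics" (4x4, takes a point from world to camera coordinates); the wrist camera has in their place "T_tool_cam" (4x4, takes a point from camera to tool coordinates, whose origin is the TCP and whose axes are the flange's). Camera axes: x right, y down, z forward; pixel columns grow to the right and rows downward; lengths in mm; the calibration is good to about 2 mm. A picture is of the moment at which its call begins: read the wrist's pose just before it. There is no depth.
- job.job_done(): hands the job in; it is judged then, once.
Trained networks look in a picture, given as the dict that the camera call returned (one of the last four; its "shot" number tells which), for a name from the list of things; names that differ only in an ending like _2 or _b are one class to them, and where a whole thing is asked for, a point or a joint stands for the part that bears it (a point fixed in the world has none). Each returns a list of dicts, best first, with "score" (0 to 1); they miss things now and then, are a little off and sometimes report something else, mostly with a low value. They report only what shows in the picture. A call takes as long as a camera call.
- models.spot_in(picture, query): "rect" ([left, top, right, bottom] in pixels, round what is visible of it).
- models.tip_of(picture, query): "pixel" ([column, row] in pixels: a listed point, or the origin of a listed thing).
The state is a dict: "clock": time; "joints": joint angles; "joint_vel": joint speeds; "joint_efforts": joint torques, N m; "position": TCP position; "ee_rot": TCP orientation; "contact_force": force on the tool from outside, world axes, zero at the start; "wrist_torque": the same for the moment, N m; "gripper_width": finger opening in mm; "grasp_force": force on a finger pad.
Only numpy, scipy, OpenCV 4.12 (cv2) and the standard library are available. Lean on these libraries where they do the work, as an engineer would, in place of code of your own. Each camera call takes 0.05 s, during which the arm holds its last target. There are 200 camera calls.

## Task

Take the tall cylindrical wooden bead out of the pocket tray and stand it upright on the tester's sliding carriage, between its two metal jaws, then let go of it. Then pull the carriage by its wooden handle towards the handle end, so that the bead pushes the spring-loaded jaw until that jaw's pointer blade lines up with the marker blade on the scale, never going more than about a centimetre past it. Finish while still holding the handle, with the pointer kept at the mark, and leave the other pieces and the things around where they are.

Things in the scene. Friction and masses are not known exactly. Their poses are not given: they have to be found in the camera images.
- tall_bead: The tall bead: plain dark wooden cylinder, diameter 22 mm, 30 mm tall, 20 g or so, standing upright and loose in one of the four tray pockets. Origin at the centre of its underside, z up along its axis; its underside is 4 mm above the table while in the tray, so it stands 20 mm proud of the tray's top.
- tray: White fixed pocket tray, 150 x 150 x 14 mm, origin at the centre of its underside, x and y along its sides. Four square pockets, 28 mm wide and 10 mm deep, at x, y = +-35 mm; each holds one dark wooden piece, which one where varies. It stands on one side of the table, the tester on the other; either way round.
- short_bead: Short dark wooden bead in another pocket, cylinder of diameter 22 mm, only 15 mm tall (5 mm proud of the tray). Leave it. Origin at the centre of its underside.
- ball_center (a point): Centre of a dark wooden ball of diameter 25 mm in another pocket (15 mm proud). Leave it.
- cone: Dark wooden truncated cone in another pocket, base diameter 24 mm, top 10 mm, 24 mm tall (14 mm proud). Leave it. Origin at the centre of its underside.
- tester: Fixed wooden bead tester. Origin under its centre on the table; +x runs from handle end to nest end. Base 250 mm long in x (+-125), y -40..60 mm. Two light wooden rails, tops 20 mm above the table, leave a channel 30 mm wide (y +-15 mm) for the aluminium carriage; the +y rail (45 mm wide) carries the scale. Two dark spring barrels lie on the rails under the handle, tops 31 mm up.
- nest (a point): Place for the bead: centre between the jaws on the carriage's upper face, 14 mm above the table; moves with the carriage; axes as the tester's. At rest at x +55 mm, y 0 in the tester. Jaw gap in x 34 mm at rest (6 mm play each way); rails 6 mm above this face leave 4 mm play each way in y. Above the rails it is open on both y sides: fingers can straddle the bead along y.
- handle (a point): Centre of the top of the carriage's wooden handle bar, 64 mm above the table, axes as the tester's; 110 mm from the nest on the -x side; moves with the carriage. The bar is 16 mm thick in x, 60 mm long in y, 30 mm high (underside 34 mm above the table): pinch it from above, fingers closing along x.
- carriage: Aluminium slide in the tester with the wooden handle at its -x end and its own jaw (26 mm wide, top 40 mm above the table) on the +x side of the nest. Pulled along the tester's -x, up to 85 mm; springs back when released: 1.5 N at rest, plus 0.03 N per mm. Origin coincides with the tester's at rest and moves with the slide; axes as the tester's.
- anvil: Spring-loaded steel jaw on the -x side of the nest, its face 17 mm from the nest centre at rest; 26 mm wide, top 39 mm above the table. Slides along the tester's -x, up to 55 mm, when the bead pushes it: 3 N to start, plus 0.18 N per mm; springs back. Origin coincides with the tester's at rest and moves with the jaw; axes as the tester's.
- pointer (a point): Tip of the anvil's thin dark steel pointer blade (3 mm thick along x, 10 mm high, upper edge 30.5 mm above the table), over the +y rail, at x +28 mm, y +45 mm in the tester at rest; moves with the anvil.
- marker: Thin dark steel marker blade (3 mm in x, 12 mm in y, 10 mm high) with a small foot, fixed on the +y rail just outside the pointer's path, at y +52 mm in the tester, 20 to 38 mm from the pointer's rest place on the -x side. Origin at the blade's underside centre, 20 mm above the table, axes as the tester's. At the mark, pointer tip and marker have the same x along the tester.
- glue: Jar of diameter 54 mm, 85 mm tall, standing beyond the work. Leave it. Origin at the centre of its underside.
- tape_roll: Flat paper ring of diameter 60 mm, 20 mm tall, lying between the tray and the tester. Leave it. Origin at the centre of its underside.

How it is judged:
By the outcome, as a careful person would: the job done as asked, in the order asked, and still so for the second after the job is handed in, while the arm keeps its last pose, push and grip.
It also fails if it takes over 56 s, if anything falls off the work surface, if the arm or the gripper's body presses on something with over 40 N, if the wrist force passes 120 N, or if a joint passes its speed limit or range.

## Working session

There is one attempt and no reset: what is moved stays moved. The work goes in short steps, Python scripts to look and compute and a tool call to move; the robot and the scene stay as the last step left them, time stands still between calls to the robot, and variables do not carry over. Pictures are saved under pics/ and viewed, at most 10 in all, crops included, and the job is handed in when it is done.

Besides the shell and the picture viewer there is one more tool, called after "Emit:" as a command line: name --argument value ..., lists and objects as JSON in quotes. arm_command: Moves the arm, as the interface text tells. Its arguments: {"type":"object","properties":{"rows":{"type":"array"}},"required":["rows"]}

```bash
mkdir -p pics
cat > h.py <<'E'
import numpy as np, cv2
from scipy.spatial.transform import Rotation as R
from bench import arm, imaging, job, models
def cam(p, st=None):
    K=np.array([[p["fx"],0,p["cx"]],[0,p["fy"],p["cy"]],[0,0,1.]])
    if "extrinsics" in p: return K,np.array(p["extrinsics"])
    T=np.eye(4);T[:3,:3]=R.from_quat(st["ee_rot"]).as_matrix();T[:3,3]=st["position"]
    return K,np.linalg.inv(T@np.array(p["T_tool_cam"]))
def at_z(p,px,z,st=None):
    K,E=cam(p,st);C=np.linalg.inv(E);d=C[:3,:3]@np.linalg.solve(K,[px[0],px[1],1.]);o=C[:3,3]
    return o+d*(z-o[2])/d[2]
def proj(p,X,st=None):
    K,E=cam(p,st);c=E[:3,:3]@np.array(X,float)+E[:3,3];u=K@c;return u[:2]/u[2]
def shot(n):
    st=arm.read_state();return imaging.get_image(n),st
def save(p,n): cv2.imwrite(f"pics/{n}.png",cv2.cvtColor(p["frame"],cv2.COLOR_RGB2BGR))
E
python3 - <<'E'
from h import *
Z=dict(tall_bead=4,tray=0,short_bead=4,ball_center=16.5,cone=4,tester=0,nest=14,handle=64,pointer=30.5,marker=20,glue=0,tape_roll=0)
ims=[]
for n in ("scene","side","wrist"):
    p,st=shot(n); ims.append(p["frame"]); save(p,n+"0")
    for k,z in Z.items():
        r=models.tip_of(p,k)[:2]
        print(n,k,[(round(a["score"],2),np.round(a["pixel"]).tolist(),np.round(at_z(p,a["pixel"],z,st)[:2],1).tolist()) for a in r])
print(arm.read_state())
E
```

```text
scene tall_bead [(0.49, [311.0, 273.0], [641.0, 202.8])]
scene tray [(0.89, [320.0, 258.0], [605.8, 180.3])]
scene short_bead [(0.47, [349.0, 264.0], [577.0, 218.3])]
scene ball_center [(0.67, [326.0, 228.0], [561.8, 139.5]), (0.66, [204.0, 164.0], [659.4, -198.1])]
scene cone [(0.45, [290.0, 244.0], [631.6, 131.3])]
scene tester [(0.74, [226.0, 164.0], [600.9, -198.4]), (0.19, [223.0, 165.0], [612.7, -194.3])]
scene nest [(0.91, [204.0, 164.0], [657.5, -199.9]), (0.65, [240.0, 137.0], [515.9, -291.3])]
scene handle [(0.56, [240.0, 135.0], [558.0, -202.6])]
scene pointer [(0.78, [220.0, 163.0], [633.1, -158.1])]
scene marker []
scene glue [(0.65, [184.0, 234.0], [780.9, 4.8])]
scene tape_roll [(0.78, [291.0, 202.0], [555.2, 20.6])]
side tall_bead [(0.51, [200.0, 253.0], [636.3, 199.2]), (0.39, [326.0, 187.0], [596.4, -196.4])]
side tray [(0.65, [223.0, 254.0], [602.4, 165.3]), (0.36, [228.0, 243.0], [622.1, 133.0])]
side short_bead [(0.62, [219.0, 272.0], [565.9, 212.2]), (0.32, [350.0, 171.0], [597.8, -312.4])]
side ball_center [(0.41, [244.0, 250.0], [565.2, 143.3]), (0.18, [286.0,
[... 1151 characters left out ...]
1,  3.84677526e-01,  7.91608327e-03,  1.68679336e-05,
       -1.19402028e+00, -2.58604524e-01]), 'joint_vel': array([ 1.53432949e-03, -2.42250979e-04, -1.80132474e-03,  2.98573393e-04,
        2.15414872e-06,  5.50774400e-04]), 'joint_efforts': array([ 1.09523644e-03, -3.92078090e+01,  1.88618857e+01,  4.19058591e+00,
       -3.17049389e-04, -2.26397128e-05]), 'position': array([6.24981192e+02, 3.02518562e-02, 2.31334470e+02]), 'ee_rot': array([ 7.07112717e-01, -7.07100845e-01,  1.04508706e-05, -2.37014283e-06]), 'contact_force': array([-0.11501289, -0.41305475, -0.07833145]), 'wrist_torque': array([0.00350193, 0.00490777, 0.00566891]), 'grasp_force': 0.0, 'gripper_width': 85.30124349889873}
```

View pics/scene0.png

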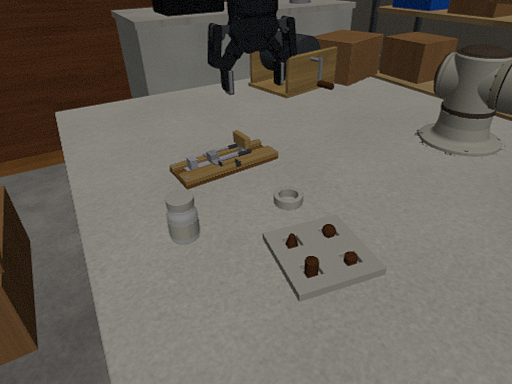

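View pics/wrist0.png

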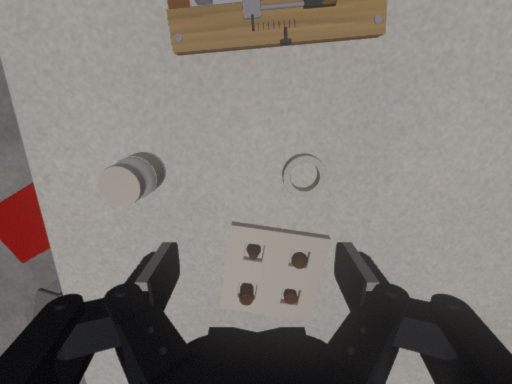

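The scene shows the tray at about (322,255) with the tall bead at (311,268), and the tester at (225,160) with its handle nearer the robot. In the wrist view the tall bead is at (246,293), the pointer at (253,22) and the marker at (286,38). Next I move above the bead.

Emit:
arm_command --rows '[{"grip":0.6,"linear":[-203,-16,81],"rot":[0,0,0]},{"grip":0.6,"linear":[-203,-16,81],"rot":[0,0,0]},{"grip":0.6,"linear":[-203,-16,81],"rot":[0,0,0]},{"grip":0.6,"linear":[-203,-16,81],"rot":[0,0,0]},{"grip":0.6,"linear":[-203,-16,81],"rot":[0,0,0]},{"grip":0.6,"linear":[-203,-16,81],"rot":[0,0,0]},{"grip":0.6,"linear":[-203,-16,81],"rot":[0,0,0]}]'

```text
clock: 2.82
position: [641.5, 201.7, 151.4]
ee_rot: [-0.706, 0.708, -0.0, 0.001]
contact_force: [1.2, -0.3, 0.1]
gripper_width: 50.8
grasp_force: 0.0
```

Run:
```python
from h import *
p,st=shot("wrist"); save(p,"w1")
print(st["position"],st["gripper_width"],st["clock"])
for k,z in dict(tall_bead=4,tray=0,short_bead=4,ball_center=16.5,cone=4).items():
    r=models.tip_of(p,k)[:2]
    print(k,[(round(a["score"],2),np.round(a["pixel"]).tolist(),np.round(at_z(p,a["pixel"],z,st)[:2],1).tolist()) for a in r], [np.round(a["rect"]).tolist() for a in models.spot_in(p,k)[:1]])
print(proj(p,[641,203,34],st),proj(p,[641,203,4],st))
print(cam(p,st)[1], np.array(p["T_tool_cam"]))
```

```text
[641.45329448 201.69697092 151.43734692] 50.82805128126567 2.825
tall_bead [(0.87, [255.0, 181.0], [642.6, 203.5]), (0.68, [293.0, 153.0], [601.2, 171.7])] [[246.0, 172.0, 267.0, 198.0]]
tray [(0.84, [294.0, 155.0], [599.4, 174.5]), (0.75, [257.0, 179.0], [640.1, 202.0])] [[218.0, 67.0, 386.0, 233.0]]
short_bead [(0.79, [318.0, 187.0], [572.2, 210.4])] [[92.0, 0.0, 122.0, 6.0]]
ball_center [(0.83, [338.0, 126.0], [558.8, 142.8])] [[328.0, 113.0, 351.0, 140.0]]
cone [(0.66, [268.0, 116.0], [629.0, 133.1])] [[258.0, 104.0, 279.0, 126.0]]
[256.54132651 188.70494092] [256.58974229 180.86775377]
[[-9.99996847e-01  1.65108342e-03 -1.89224043e-03  6.40751177e+02]
 [ 9.92966344e-04  9.52045081e-01  3.05956171e-01 -2.08095303e+02]
 [ 2.30665735e-03  3.05953327e-01 -9.52043718e-01  2.41505912e+02]
 [ 0.00000000e+00  0.00000000e+00  0.00000000e+00  1.00000000e+00]] [[ 9.22386107e-05 -9.52234812e-01 -3.05366753e-01  7.84411769e+01]
 [ 9.99999872e-01  2.39605520e-04 -4.45111057e-04  7.17677500e-01]
 [ 4.97017804e-04 -3.05366673e-01  9.52234713e-01 -1.43417123e+02]
 [ 0.00000000e+00  0.00000000e+00  0.00000000e+00  1.00000000e+00]]
```

View pics/w1.png

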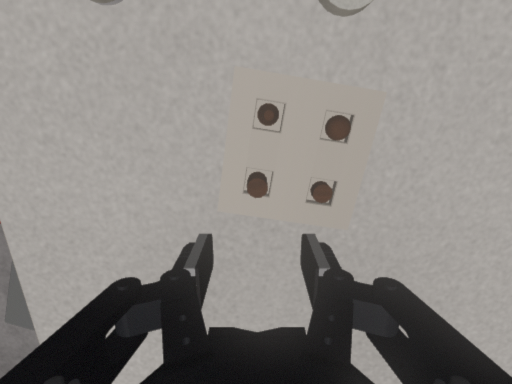

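The wrist picture shows the tall bead at (257,185), midway between the fingers, which are clear of its neighbours at (320,191) and (268,115). I descend and grip.

Emit:
arm_command --rows '[{"grip":0.6,"linear":[0,0,50],"rot":[0,0,0]},{"grip":0.6,"linear":[0,0,100],"rot":[0,0,0]},{"grip":0.6,"linear":[0,0,125],"rot":[0,0,0]},{"grip":0.6,"linear":[0,0,133],"rot":[0,0,0]},{"grip":0.6,"linear":[0,0,133],"rot":[0,0,0]},{"grip":0.6,"linear":[0,0,133],"rot":[0,0,0]},{"grip":0.3,"linear":[0,0,133],"rot":[0,0,0]}]'

```text
clock: 4.25
position: [641.7, 203.5, 18.8]
ee_rot: [0.707, -0.707, 0.0, -0.001]
contact_force: [-0.2, 0.4, -0.2]
gripper_width: 34.7
grasp_force: 0.0
```

Emit:
arm_command --rows '[{"grip":0.1,"linear":[0,0,0],"rot":[0,0,0]},{"grip":0.1,"linear":[0,0,0],"rot":[0,0,0]},{"grip":0.1,"linear":[0,0,0],"rot":[0,0,0]},{"grip":0.1,"linear":[0,0,0],"rot":[0,0,0]},{"grip":0.1,"linear":[0,0,0],"rot":[0,0,0]}]'

```text
clock: 4.88
position: [641.6, 203.3, 18.7]
ee_rot: [0.707, -0.707, 0.0, -0.001]
contact_force: [-1.3, -0.4, 6.4]
gripper_width: 19.5
grasp_force: 58.8
```

Emit:
arm_command --rows '[{"grip":0.1,"linear":[0,0,-15],"rot":[0,0,0]},{"grip":0.1,"linear":[0,0,-60],"rot":[0,0,0]},{"grip":0.1,"linear":[10,0,-120],"rot":[0,0,0]},{"grip":0.1,"linear":[50,5,-160],"rot":[0,0,0]},{"grip":0.1,"linear":[105,10,-171],"rot":[0,0,0]},{"grip":0.1,"linear":[160,15,-171],"rot":[0,0,0]},{"grip":0.1,"linear":[215,20,-171],"rot":[0,0,0]},{"grip":0.1,"linear":[270,25,-171],"rot":[0,0,0]},{"grip":0.1,"linear":[325,30,-171],"rot":[0,0,0]},{"grip":0.1,"linear":[370,32,-171],"rot":[0,0,0]}]'

```text
clock: 6.12
position: [608.3, -169.0, 188.9]
ee_rot: [-0.707, 0.707, -0.0, 0.0]
contact_force: [0.6, -0.1, -1.4]
gripper_width: 19.5
grasp_force: 58.7
```

Emit:
arm_command --rows '[{"grip":0.1,"linear":[23,0,0],"rot":[0,0,0]},{"grip":0.1,"linear":[23,0,0],"rot":[0,0,0]},{"grip":0.1,"linear":[23,0,0],"rot":[0,0,0]}]'

```text
clock: 6.5
position: [609.1, -189.1, 188.4]
ee_rot: [0.707, -0.707, -0.0, -0.0]
contact_force: [0.9, 0.7, -0.3]
gripper_width: 19.3
grasp_force: 58.7
```

Run:
```python
from h import *
p,st=shot("wrist"); save(p,"w2")
print(st["position"],st["ee_rot"],st["gripper_width"],st["grasp_force"],st["clock"])
for k,z in dict(tall_bead=170,tester=0,carriage=0,anvil=0,nest=14,handle=64,pointer=30.5,marker=20).items():
    r=models.tip_of(p,k)[:2]
    print(k,[(round(a["score"],2),np.round(a["pixel"],1).tolist(),np.round(at_z(p,a["pixel"],z,st)[:2],1).tolist()) for a in r], [np.round(a["rect"]).tolist() for a in models.spot_in(p,k)[:1]])
```

```text
[ 609.08172358 -189.11865133  188.35604966] [ 7.07368288e-01 -7.06845160e-01 -1.19295018e-04 -1.05934135e-04] 19.330166940735236 58.72182548046112 6.5
tall_bead [(0.58, [258.5, 231.6], [607.1, -188.4])] [[239.0, 218.0, 273.0, 272.0]]
tester [(0.61, [258.9, 156.2], [605.6, -208.4])] [[149.0, 116.0, 369.0, 217.0]]
carriage [(0.76, [260.6, 156.2], [603.5, -208.4])] [[176.0, 133.0, 324.0, 193.0]]
anvil [(0.34, [255.5, 235.1], [609.8, -99.9])] [[225.0, 129.0, 287.0, 197.0]]
nest [(0.7, [214.3, 160.7], [659.0, -205.4])] [[177.0, 130.0, 326.0, 190.0]]
handle [(0.8, [317.4, 162.4], [547.0, -213.6])] [[178.0, 130.0, 324.0, 188.0]]
pointer [(0.68, [241.6, 201.7], [626.2, -159.3])] [[223.0, 132.0, 286.0, 198.0]]
marker [(0.4, [271.0, 198.7], [590.7, -159.5])] [[266.0, 195.0, 276.0, 211.0]]
```

View pics/w2.png

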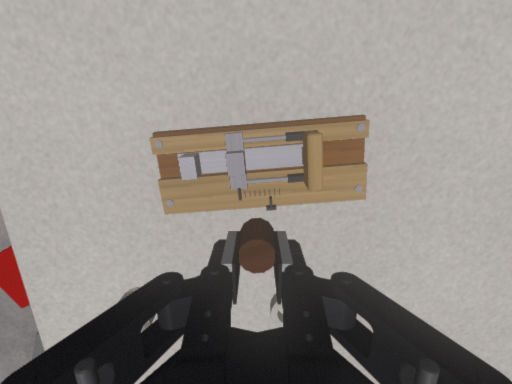

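The bead is held upright between the fingers at (257,245). The tester has its nest gap at (212,162), handle at (315,162), pointer at (240,194) and marker at (271,201), and is turned by about 4°. I enlarge that area for an accurate pose.

Run:
```python
import cv2
i=cv2.imread("pics/w2.png")[105:225,140:380]
cv2.imwrite("pics/w2c.png",cv2.resize(i,None,fx=3.33333,fy=3.33333,interpolation=cv2.INTER_CUBIC))
```

```text
(no output)
```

View pics/w2c.png

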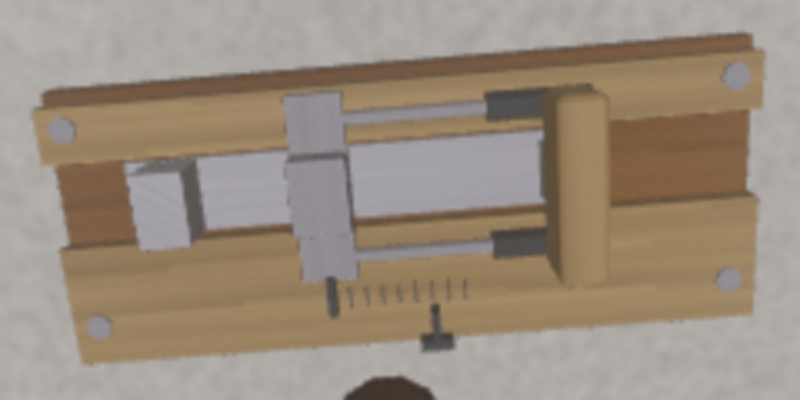

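```bash
cat > fit.py <<'E'
from h import *
from scipy.optimize import least_squares
import pickle
st=dict(position=[609.08,-189.12,188.36],ee_rot=[7.07368288e-01,-7.06845160e-01,-1.19295018e-04,-1.05934135e-04])
p,_=shot("wrist")   # only for calibration constants
L=[((35,110),(125,-40,20)),((763,50),(-125,-40,20)),((42,165),(125,-15,20)),((62,250),(125,15,20)),((755,195),(-125,15,20)),
((85,363),(125,60,20)),((752,313),(-125,60,20)),((288,160),(38,-13,39)),((298,237),(38,13,39)),((182,167),(72,-13,40)),((192,246),(72,13,40)),((581,94),(-55,-30,64)),((585,283),(-55,30,64))]
def W(q,X):
    c,s=np.cos(q[2]),np.sin(q[2]);return [q[0]+c*X[0]-s*X[1],q[1]+s*X[0]+c*X[1],X[2]]
def full(c): return np.array(c)/3.33333+[140,105]
f=lambda q:np.concatenate([proj(p,W(q,X),st)-full(c) for c,X in L])
r=least_squares(f,[603,-208,.07],x_scale=[1,1,.01],loss="soft_l1")
q=r.x; print(q,np.round(f(q).reshape(-1,2),1).tolist())
for n,X in dict(nest=(55,0,14),handle=(-55,0,64),pointer=(28,45,30.5)).items(): print(n,np.round(W(q,X),1),proj(p,W(q,X),st))
m=at_z(p,full((436,308)),30,st); m2=at_z(p,full((437,340)),20,st); pt=at_z(p,full((333,300)),30.5,st)
c,s=np.cos(q[2]),np.sin(q[2]); Rm=np.array([[c,s],[-s,c]])
for a in (m,m2,pt): print(Rm@(a[:2]-q[:2]))
b=models.tip_of(p,"tall_bead"); s2=arm.read_state()
print([(a["score"],[at_z(p,a["pixel"],z,s2)[:2].round(1).tolist() for z in (168,174)]) for a in b], s2["position"])
E
python3 fit.py
```

```text
[ 6.03519234e+02 -2.08486396e+02  8.00637451e-02] [[-1.9, -5.0], [1.1, -5.1], [0.3, 0.3], [-0.8, -0.4], [1.2, -0.1], [-0.8, 0.4], [0.4, 0.5], [-0.9, 0.4], [-1.3, 0.3], [-0.2, 0.9], [0.3, 0.2], [1.0, -0.3], [0.6, 1.4]]
nest [ 658.3 -204.1   14. ] [214.910144   161.79840856]
handle [ 548.7 -212.9   64. ] [315.71672266 163.06038341]
pointer [ 627.8 -161.4   30.5] [240.22056045 200.04712589]
[-8.42284923 44.72574775]
[-8.2864305  60.74893709]
[27.76071223 38.685138  ]
[(0.95, [[606.8, -188.3], [606.9, -191.3]]), (0.57, [[605.6, -238.4], [605.7, -239.5]])] [ 608.95302754 -190.029642    188.29502492]
```

Emit:
arm_command --rows '[{"grip":0.1,"linear":[3,-10,20],"rot":[0,0,0.18]},{"grip":0.1,"linear":[6,-20,40],"rot":[0,0,0.36]},{"grip":0.1,"linear":[9,-30,60],"rot":[0,0,0.54]},{"grip":0.1,"linear":[12,-40,80],"rot":[0,0,0.72]},{"grip":0.1,"linear":[14,-49,88],"rot":[0,0,0.9]},{"grip":0.1,"linear":[14,-49,88],"rot":[0,0,1.08]},{"grip":0.1,"linear":[14,-49,88],"rot":[0,0,1.26]},{"grip":0.1,"linear":[14,-49,88],"rot":[0,0,1.44]},{"grip":0.1,"linear":[14,-49,88],"rot":[0,0,1.49]},{"grip":0.1,"linear":[14,-49,88],"rot":[0,0,1.49]}]'

```text
clock: 8.7
position: [658.0, -204.0, 100.3]
ee_rot: [-0.041, 0.999, -0.0, 0.0]
contact_force: [0.5, -0.8, 0.8]
gripper_width: 19.3
grasp_force: 58.6
```

Run:
```python
from h import *
p,st=shot("wrist"); save(p,"w3")
print(st["position"],R.from_quat(st["ee_rot"]).as_matrix().round(3),st["clock"])
for k,z in dict(nest=14,handle=64,pointer=30.5,marker=20).items():
    print(k,[(round(a["score"],2),np.round(a["pixel"],1).tolist(),np.round(at_z(p,a["pixel"],z,st)[:2],1).tolist()) for a in models.tip_of(p,k)[:2]])
# predicted jaw edges, nest
q=[603.52,-208.49,.0801]; c,s=np.cos(q[2]),np.sin(q[2])
for X in ((38,-13,39),(38,13,39),(72,-13,40),(72,13,40),(-55,30,64),(-55,-30,64),(125,60,20),(125,15,20)):
    print(X,proj(p,[q[0]+c*X[0]-s*X[1],q[1]+s*X[0]+c*X[1],X[2]],st).round(1))
cv2.imwrite("pics/w3c.png",cv2.resize(cv2.cvtColor(p["frame"],cv2.COLOR_RGB2BGR),(800,600),interpolation=cv2.INTER_CUBIC))
```

```text
[ 658.04767691 -204.02261242  100.27139202] [[-0.997 -0.081  0.   ]
 [-0.081  0.997 -0.   ]
 [-0.    -0.    -1.   ]] 8.7
nest [(0.75, [256.5, 199.6], [659.7, -204.1])]
handle [(0.76, [256.3, 52.3], [548.7, -213.2])]
pointer [(0.76, [311.0, 175.4], [629.4, -161.9]), (0.73, [258.9, 52.2], [542.8, -211.9])]
marker [(0.47, [319.8, 129.1], [592.9, -157.9])]
(38, -13, 39) [240.3 188.2]
(38, 13, 39) [273.  188.3]
(72, -13, 40) [240.9 227.7]
(72, 13, 40) [272.2 227.8]
(-55, 30, 64) [306.7  52.5]
(-55, -30, 64) [206.9  52.3]
(125, 60, 20) [318.8 269.1]
(125, 15, 20) [272.1 269. ]
```

View pics/w3c.png

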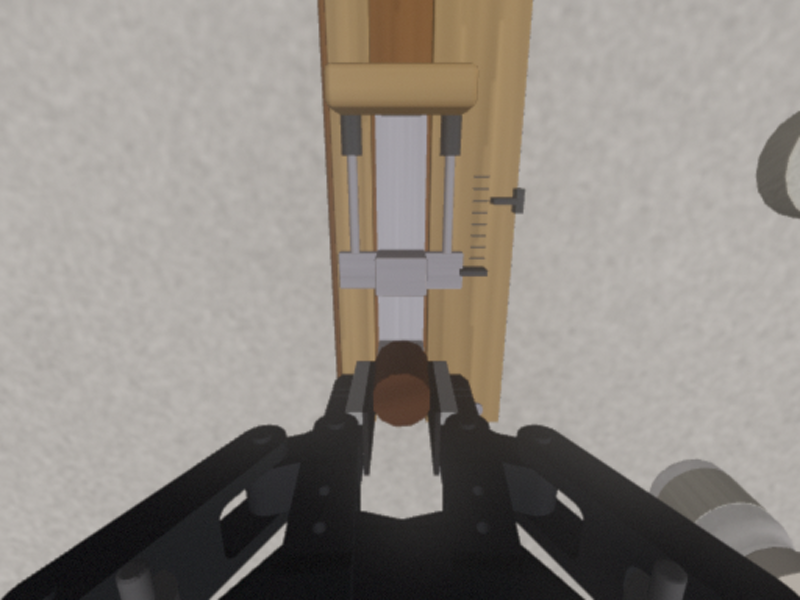

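The bead (disc at (402,398)) hangs over the channel in line with the jaws. The anvil's near edge at (376..426,296) agrees with my fit. I check the bead for tilt numerically, then lower.

Run:
```python
from h import *
p,st=shot("wrist")
x,y,_=st["position"]
for z in (85.6,115.6):
    print(z,(np.array([proj(p,[x+11*np.cos(a),y+11*np.sin(a),z],st) for a in np.linspace(0,6.28,9)[:-1]])*1.5625).round(0).tolist(), (proj(p,[x,y,z],st)*1.5625).round(0))
```

```text
85.6 [[399.0, 389.0], [418.0, 383.0], [427.0, 367.0], [422.0, 350.0], [403.0, 341.0], [384.0, 347.0], [375.0, 363.0], [381.0, 380.0]] [401. 365.]
115.6 [[399.0, 431.0], [421.0, 425.0], [433.0, 407.0], [426.0, 386.0], [404.0, 376.0], [380.0, 383.0], [370.0, 402.0], [377.0, 422.0]] [401. 404.]
```

Emit:
arm_command --rows '[{"grip":0.1,"linear":[0,0,30],"rot":[0,0,0]},{"grip":0.1,"linear":[0,0,50],"rot":[0,0,0]},{"grip":0.1,"linear":[0,0,62],"rot":[0,0,0]},{"grip":0.1,"linear":[0,0,67],"rot":[0,0,0]},{"grip":0.1,"linear":[0,0,69],"rot":[0,0,0]},{"grip":0.1,"linear":[0,0,69],"rot":[0,0,0]},{"grip":0.1,"linear":[0,0,69],"rot":[0,0,0]}]'

```text
clock: 9.88
position: [658.4, -204.0, 32.1]
ee_rot: [-0.04, 0.999, -0.0, 0.001]
contact_force: [0.4, -0.5, 0.2]
gripper_width: 19.3
grasp_force: 58.6
```

Emit:
arm_command --rows '[{"grip":0.1,"linear":[0,0,1.5],"rot":[0,0,0]},{"grip":0.1,"linear":[0,0,3],"rot":[0,0,0]},{"grip":0.1,"linear":[0,0,3],"rot":[0,0,0]},{"grip":0.1,"linear":[0,0,3],"rot":[0,0,0]}]'

```text
clock: 10.38
position: [658.1, -204.0, 28.7]
ee_rot: [-0.04, 0.999, -0.0, 0.0]
contact_force: [-1.0, 1.2, 2.3]
gripper_width: 19.5
grasp_force: 59.0
```

Emit:
arm_command --rows '[{"grip":0.3,"linear":[0,0,0],"rot":[0,0,0]},{"grip":0.45,"linear":[0,0,0],"rot":[0,0,0]},{"grip":0.5,"linear":[0,0,0],"rot":[0,0,0]},{"grip":0.5,"linear":[0,0,-3],"rot":[0,0,0]},{"grip":0.5,"linear":[0,0,-25],"rot":[0,0,0]},{"grip":0.5,"linear":[0,0,-60],"rot":[0,0,0]},{"grip":0.5,"linear":[0,0,-100],"rot":[0,0,0]},{"grip":0.5,"linear":[0,0,-100],"rot":[0,0,0]},{"grip":0.5,"linear":[0,0,-100],"rot":[0,0,0]}]'

```text
clock: 11.5
position: [657.5, -203.8, 128.1]
ee_rot: [-0.04, 0.999, 0.0, -0.0]
contact_force: [0.4, -0.2, -0.2]
gripper_width: 42.7
grasp_force: 0.0
```

Run:
```python
from h import *
p,st=shot("wrist")
print(st["position"],st["gripper_width"],st["clock"])
for k,z in dict(tall_bead=14,nest=14,handle=64,pointer=30.5,marker=20).items():
    print(k,[(round(a["score"],2),np.round(a["pixel"],1).tolist(),np.round(at_z(p,a["pixel"],z,st)[:2],1).tolist()) for a in models.tip_of(p,k)[:2]])
cv2.imwrite("pics/w4.png",cv2.resize(cv2.cvtColor(p["frame"],cv2.COLOR_RGB2BGR),(800,600),interpolation=cv2.INTER_CUBIC))
```

```text
[ 657.5367081  -203.77710171  128.09650273] 42.71205616124818 11.5
tall_bead [(0.57, [253.4, 184.7], [653.4, -207.3]), (0.38, [253.6, 191.4], [660.4, -206.6])]
nest [(0.57, [255.5, 190.6], [659.4, -204.7])]
handle [(0.77, [255.2, 61.7], [549.4, -213.5]), (0.68, [303.8, 170.1], [623.8, -169.1])]
pointer [(0.73, [304.7, 168.3], [629.3, -161.9]), (0.41, [253.8, 190.0], [653.8, -206.7])]
marker [(0.45, [314.0, 123.9], [590.0, -157.0])]
```

View pics/w4.png

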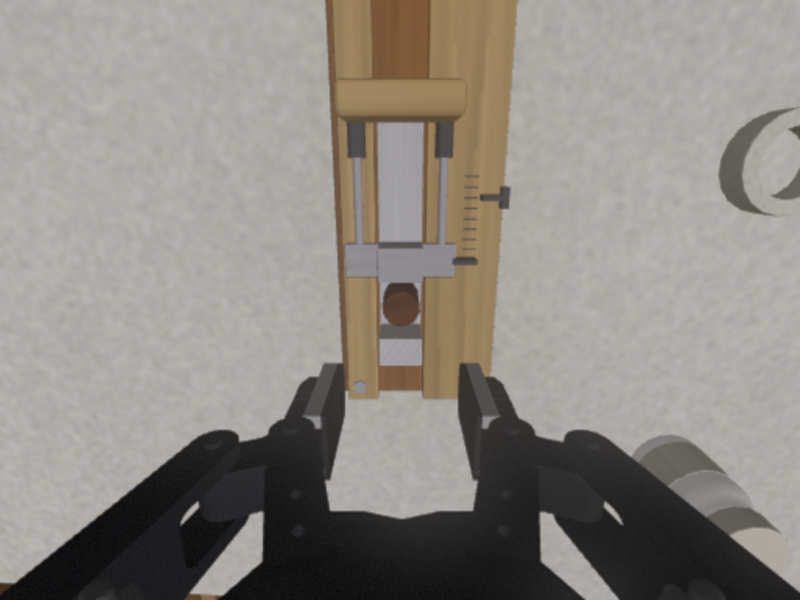

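The bead stands upright in the nest at (401,300), between the anvil edge (280) and the carriage jaw (330), with nothing displaced. I check joint 6 before choosing which way to turn for the handle.

Run:
```python
from h import *
s=arm.read_state();print(s["joints"].round(3));Rm=R.from_quat(s["ee_rot"]).as_matrix();print(Rm.T@(np.array([549,-213.2,100])-s["position"]))
```

```text
[-0.067  0.57   0.046 -0.    -1.048 -1.424]
[108.9475229   -0.46358227  27.46133705]
```

Emit:
arm_command --rows '[{"grip":0.5,"linear":[20,0,0],"rot":[0,0,0.17]},{"grip":0.5,"linear":[50,0,0],"rot":[0,0,0.34]},{"grip":0.5,"linear":[80,0,0],"rot":[0,0,0.51]},{"grip":0.5,"linear":[109,0,0],"rot":[0,0,0.68]},{"grip":0.5,"linear":[109,0,0],"rot":[0,0,0.85]},{"grip":0.5,"linear":[109,0,0],"rot":[0,0,1.02]},{"grip":0.5,"linear":[109,0,0],"rot":[0,0,1.19]},{"grip":0.5,"linear":[109,0,0],"rot":[0,0,1.36]},{"grip":0.5,"linear":[109,0,0],"rot":[0,0,1.52]},{"grip":0.5,"linear":[109,0,0],"rot":[0,0,1.57]}]'

```text
clock: 13.05
position: [549.2, -212.8, 128.0]
ee_rot: [0.679, 0.735, -0.0, -0.0]
contact_force: [-0.3, 0.5, 0.2]
gripper_width: 42.4
grasp_force: 0.0
```

Emit:
arm_command --rows '[{"grip":0.5,"linear":[0,0,10],"rot":[0,0,0]},{"grip":0.5,"linear":[0,0,20],"rot":[0,0,0]},{"grip":0.5,"linear":[0,0,20],"rot":[0,0,0]}]'

```text
clock: 13.42
position: [548.4, -212.6, 106.7]
ee_rot: [0.678, 0.735, -0.001, -0.001]
contact_force: [0.6, 0.4, -0.7]
gripper_width: 42.6
grasp_force: 0.0
```

Run:
```python
from h import *
p,st=shot("wrist")
print(st["position"],st["joints"].round(3),st["gripper_width"],st["clock"],R.from_quat(st["ee_rot"]).as_matrix().round(3).tolist())
for k,z in dict(tall_bead=14,nest=14,handle=64,pointer=30.5,marker=20).items():
    print(k,[(round(a["score"],2),np.round(a["pixel"],1).tolist(),np.round(at_z(p,a["pixel"],z,st)[:2],1).tolist()) for a in models.tip_of(p,k)[:2]])
cv2.imwrite("pics/w5.png",cv2.resize(cv2.cvtColor(p["frame"],cv2.COLOR_RGB2BGR),(800,600),interpolation=cv2.INTER_CUBIC))
```

```text
[ 548.35730304 -212.61973544  106.67271457] [-0.095  0.44  -0.246 -0.    -0.888 -2.965] 42.64376293877222 13.425 [[-0.082, 0.997, -0.003], [0.997, 0.082, 0.001], [0.001, -0.003, -1.0]]
tall_bead [(0.74, [375.1, 197.5], [657.2, -206.1])]
nest [(0.83, [377.4, 198.0], [659.4, -206.4])]
handle [(0.6, [259.2, 217.9], [549.7, -214.1])]
pointer [(0.62, [359.4, 150.4], [627.6, -162.2])]
marker [(0.66, [313.3, 137.4], [590.8, -155.8])]
```

View pics/w5.png

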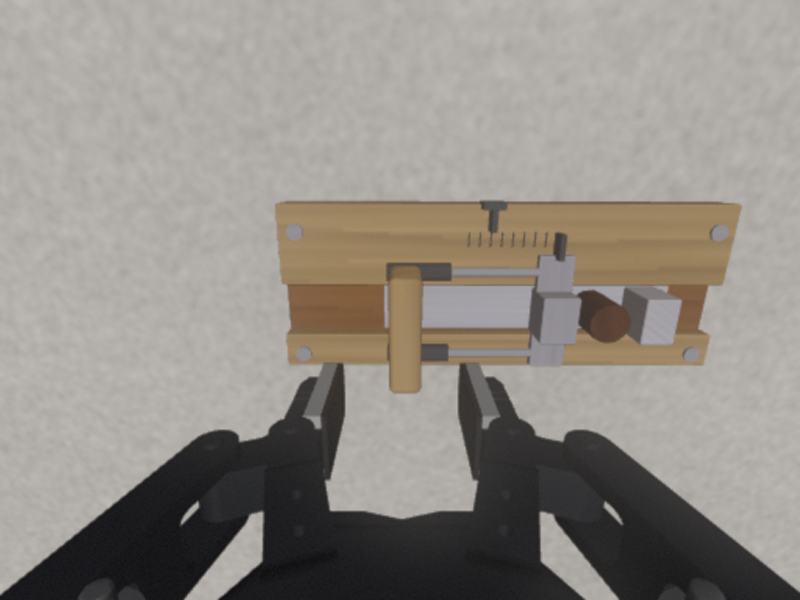

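The picture shows the handle at (405,330), centred between the fingers. The bead is at (603,315), the pointer at (560,246) and the marker at (493,218), all visible for the pull. I descend and grip.

Emit:
arm_command --rows '[{"grip":0.5,"linear":[0,1,25],"rot":[0,0,0]},{"grip":0.5,"linear":[0,1,50],"rot":[0,0,0]},{"grip":0.5,"linear":[0,1,62],"rot":[0,0,0]},{"grip":0.5,"linear":[0,1,64],"rot":[0,0,0]},{"grip":0.5,"linear":[0,1,64],"rot":[0,0,0]},{"grip":0.3,"linear":[0,1,64],"rot":[0,0,0]},{"grip":0,"linear":[0,1,64],"rot":[0,0,0]},{"grip":0,"linear":[0,1,64],"rot":[0,0,0]},{"grip":0,"linear":[0,1,64],"rot":[0,0,0]},{"grip":0,"linear":[0,1,64],"rot":[0,0,0]}]'

```text
clock: 14.98
position: [550.1, -212.8, 45.3]
ee_rot: [0.678, 0.735, -0.0, 0.0]
contact_force: [-2.9, 1.0, 6.7]
gripper_width: 14.5
grasp_force: 60.3
```

```bash
cat > look.py <<'E'
import sys
from h import *
p,st=shot("wrist")
print(st["position"].round(1),st["joints"][5].round(3),st["gripper_width"],st["grasp_force"],st["contact_force"].round(1),st["clock"])
q=[603.5,-208.5,.0801];c,s=np.cos(q[2]),np.sin(q[2]);Rm=np.array([[c,s],[-s,c]])
for k,z in dict(tall_bead=14,nest=14,handle=64,pointer=30.5,marker=20).items():
    print(k,[(round(a["score"],2),np.round(a["pixel"],1).tolist(),(Rm@(at_z(p,a["pixel"],z,st)[:2]-q[:2])).round(1).tolist()) for a in models.tip_of(p,k)[:2]])
# marker/pointer blade columns -> tester x via dark row minima, near expected spots
for y,z,n in ((41,30.5,"pointer row"),(50,30,"marker row")):
    xs=np.arange(-20,36,.5); v=[]
    g=cv2.cvtColor(p["frame"],cv2.COLOR_RGB2GRAY).astype(np.float32)
    for x in xs:
        w=Rm.T@[x,y]+q[:2]; u=proj(p,[*w,z],st); v.append(cv2.getRectSubPix(g,(1,1),tuple(map(float,u)))[0,0])
    v=np.array(v); d=np.clip(np.median(v)-25-v,0,None); print(n,"dark at x:",xs[d>0].tolist(),"centroid",(xs*d).sum()/max(d.sum(),1e-6))
if len(sys.argv)>1: cv2.imwrite(f"pics/{sys.argv[1]}.png",cv2.resize(cv2.cvtColor(p["frame"],cv2.COLOR_RGB2BGR),(800,600),interpolation=cv2.INTER_CUBIC))
E
python3 look.py
```

```text
[ 550.1 -212.8   45.3] -2.966 14.535238334010572 60.26615381240845 [-2.9  1.   6.7] 14.975
tall_bead [(0.67, [407.5, 223.1], [52.8, -0.6]), (0.64, [412.8, 225.0], [56.8, -2.1])]
nest [(0.71, [411.1, 222.5], [55.3, -0.2])]
handle [(0.93, [258.1, 262.9], [-53.4, -1.3])]
pointer [(0.79, [395.5, 165.9], [29.0, 44.2])]
marker [(0.62, [331.5, 147.5], [-7.4, 53.6])]
pointer row dark at x: [-16.0, -15.5, -10.0, -4.5, -4.0, 1.0, 1.5, 7.0, 12.5, 13.0, 18.0, 18.5, 23.0, 23.5, 24.0, 24.5, 25.0, 25.5, 26.0, 26.5, 27.0, 27.5, 28.0, 28.5, 29.0, 29.5, 30.0, 30.5] centroid 22.23102264912638
marker row dark at x: [-12.0, -11.5, -11.0, -10.5, -10.0, -9.5, -9.0, -8.5, -8.0, -7.5, -7.0, -6.5] centroid -9.266192219040958
```

Emit:
arm_command --rows '[{"grip":0,"linear":[0,-4,0],"rot":[0,0,0]},{"grip":0,"linear":[0,-8,0],"rot":[0,0,0]},{"grip":0,"linear":[0,-12,0],"rot":[0,0,0]},{"grip":0,"linear":[0,-16,0],"rot":[0,0,0]},{"grip":0,"linear":[0,-20,0],"rot":[0,0,0]},{"grip":0,"linear":[0,-24,0],"rot":[0,0,0]},{"grip":0,"linear":[0,-28,0],"rot":[0,0,0]},{"grip":0,"linear":[0,-32,0],"rot":[0,0,0]},{"grip":0,"linear":[0,-36,0],"rot":[0,0,0]},{"grip":0,"linear":[0,-36,0],"rot":[0,0,0]}]'

```text
clock: 16.52
position: [518.6, -215.4, 45.4]
ee_rot: [0.677, 0.736, 0.003, 0.004]
contact_force: [8.1, 2.8, 1.1]
gripper_width: 14.8
grasp_force: 59.7
```

```bash
python3 look.py w6
```

```text
[ 518.6 -215.4   45.4] -2.954 14.78560089297182 59.73065793514252 [8.1 2.8 1.1] 16.525
tall_bead []
nest []
handle [(0.95, [258.4, 261.7], [-85.0, -0.6])]
pointer [(0.7, [414.8, 166.5], [9.7, 43.6])]
marker [(0.57, [381.4, 147.6], [-7.2, 53.4])]
pointer row dark at x: [-17.5, -12.0, -11.5, -6.5, -6.0, -1.0, -0.5, 0.0, 3.0, 3.5, 4.0, 4.5, 5.0, 5.5, 6.0, 6.5, 7.0, 7.5, 8.0, 8.5, 9.0, 9.5, 10.0, 10.5, 11.0, 16.5, 17.0, 22.0, 22.5] centroid 5.973428577008447
marker row dark at x: [-13.5, -13.0, -12.5, -12.0, -11.5, -11.0, -10.5, -10.0, -9.5, -9.0, -8.5, -8.0, -7.5, -7.0, -6.5, -6.0] centroid -10.15780290264614
```

View pics/w6.png

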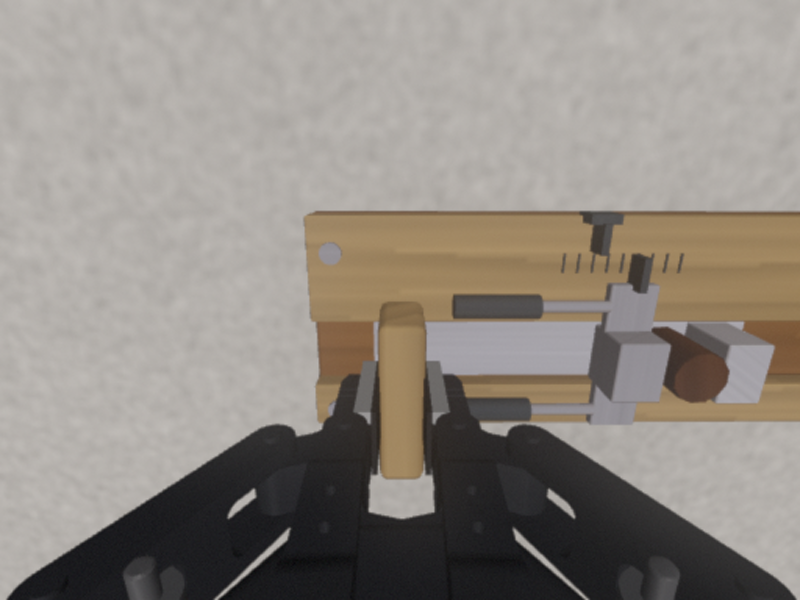

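The pull works: the pointer (640,272) follows the bead (700,375), and the marker is at (601,235), about 17 mm still to go. I do most of it now.

Emit:
arm_command --rows '[{"grip":0,"linear":[0,-3,0],"rot":[0,0,0]},{"grip":0,"linear":[0,-6,0],"rot":[0,0,0]},{"grip":0,"linear":[0,-9,0],"rot":[0,0,0]},{"grip":0,"linear":[0,-12,0],"rot":[0,0,0]},{"grip":0,"linear":[0,-14,0],"rot":[0,0,0]},{"grip":0,"linear":[0,-14,0],"rot":[0,0,0]},{"grip":0,"linear":[0,-14,0],"rot":[0,0,0]}]'

```text
clock: 17.7
position: [506.2, -216.4, 45.4]
ee_rot: [0.677, 0.736, 0.004, 0.005]
contact_force: [11.1, 3.4, -1.8]
gripper_width: 14.8
grasp_force: 59.5
```

```bash
python3 look.py
```

```text
[ 506.2 -216.4   45.4] -2.949 14.819603468356643 59.546679854393005 [11.1  3.4 -1.8] 17.7
tall_bead [(0.67, [420.3, 220.5], [18.9, 0.7])]
nest []
handle [(0.7, [257.5, 264.6], [-97.9, -2.4]), (0.51, [332.1, 214.6], [-60.6, 26.3])]
pointer [(0.94, [413.4, 166.0], [-3.5, 43.9])]
marker [(0.91, [400.9, 152.8], [-6.6, 50.1])]
pointer row dark at x: [-18.5, -18.0, -13.0, -12.5, -9.5, -9.0, -8.5, -8.0, -7.5, -7.0, -6.5, -6.0, -5.5, -5.0, -4.5, -4.0, -3.5, -3.0, -2.5, -2.0, -1.5, -1.0, 4.0, 4.5, 5.0, 9.5, 10.0, 10.5, 15.5, 16.0, 21.0, 21.5] centroid -4.287238641870375
marker row dark at x: [-14.0, -13.5, -13.0, -12.5, -12.0, -11.5, -11.0, -10.5, -10.0, -9.5, -9.0, -8.5, -8.0, -7.5, -7.0, -6.5, -6.0] centroid -10.535088151091479
```

Emit:
arm_command --rows '[{"grip":0,"linear":[0,-2.5,0],"rot":[0,0,0]},{"grip":0,"linear":[0,-5,0],"rot":[0,0,0]},{"grip":0,"linear":[0,-5,0],"rot":[0,0,0]},{"grip":0,"linear":[0,-5,0],"rot":[0,0,0]},{"grip":0,"linear":[0,-5,0],"rot":[0,0,0]}]'

```text
clock: 18.62
position: [501.7, -216.8, 45.4]
ee_rot: [0.677, 0.736, 0.004, 0.005]
contact_force: [12.1, 4.2, -2.8]
gripper_width: 14.5
grasp_force: 59.5
```

```bash
python3 look.py w7
python3 - <<'E'
import cv2
i=cv2.imread("pics/w7.png")[190:440,520:800]
cv2.imwrite("pics/w7c.png",cv2.resize(i,None,fx=2.4,fy=2.4,interpolation=cv2.INTER_CUBIC))
E
```

```text
[ 501.7 -216.8   45.4] -2.947 14.540537262349831 59.48767125606537 [12.1  4.2 -2.8] 18.625
tall_bead [(0.84, [417.5, 223.5], [12.8, -1.6]), (0.43, [406.9, 147.6], [-4.4, 52.5])]
nest []
handle [(0.87, [255.4, 260.3], [-103.6, 0.2])]
pointer [(0.97, [415.6, 167.7], [-6.4, 42.8])]
marker [(0.65, [406.7, 149.9], [-7.7, 51.9]), (0.17, [258.2, 260.9], [-101.1, -27.9])]
pointer row dark at x: [-18.5, -18.0, -14.0, -13.5, -13.0, -12.5, -12.0, -11.5, -11.0, -10.5, -10.0, -9.5, -9.0, -8.5, -8.0, -7.5, -7.0, -6.5, -6.0, -2.0, -1.5, -1.0, 4.0, 4.5, 9.5, 10.0, 15.0, 15.5, 21.0, 21.5] centroid -7.4316300922624245
marker row dark at x: [-14.5, -14.0, -13.5, -13.0, -12.5, -12.0, -11.5, -11.0, -10.5, -10.0, -9.5, -9.0, -8.5, -8.0, -7.5, -7.0, -6.5, -6.0] centroid -10.569030081613334
```

View pics/w7c.png

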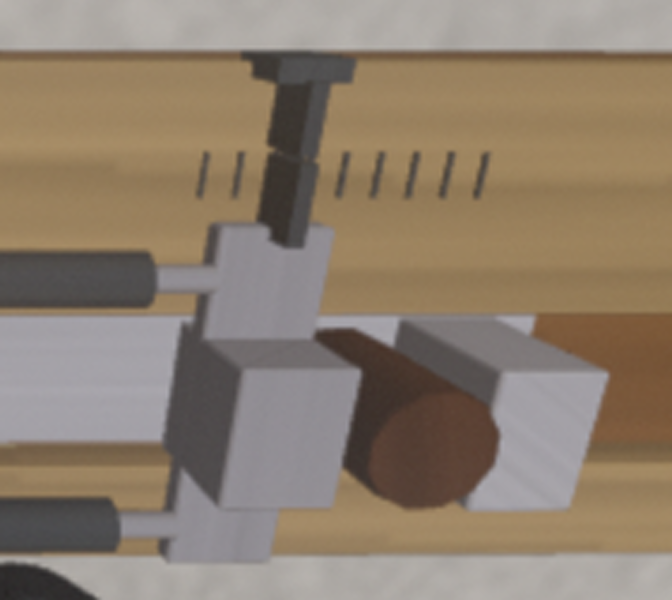

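The pointer (290,200) runs in one line with the marker blade (300,115), and the bead stands upright between the jaws at (430,430), so I hand in.

```bash
python3 -c "
from bench import arm,job
print(arm.read_state()['position']);print(job.job_done())"
```

```text
[ 501.73905609 -216.83305024   45.39812739]
the job is handed in; nothing more can be done
None
```

The tall bead stands upright between the jaws, the pointer lines up with the marker in the last picture, the gripper still holds the handle, and the job was handed in at about 19 s on the robot clock.

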